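# Pack the wash-up tote: heavy jar below, round flask nested on it

## Task

Load the deep grey tote for the wash-up room. First stand the heavy open porcelain jar upright on the clear part of the tote's floor and let go of it; then take the thin round-bottomed flask off its cork ring by the neck and lower it gently until its bulb rests in the jar's mouth, neck upright, so that it cannot roll about. Neither may be dropped or pressed down hard, and everything else on the bench and in the tote stays where it is.

Things in the scene. Friction and masses are not known exactly. Their poses are not given: they have to be found in the camera images.
- tote: deep open-topped grey plastic tote, fixed to the bench, outside 240 (its x) x 340 (its y) x 150 mm high, walls and floor 5 mm thick, vertical sides; origin at the centre of its underside, z up. A closed jar already stands at its -y end (see screw_jar); the rest of the floor, from y = -40 mm to +165 mm in its frame, is clear
- jar: heavy open cylindrical jar of thick white porcelain, 64 mm outside diameter, 64 mm high, wall 6 mm, so its mouth is 52 mm across; floor 10 mm thick; about 0.36 kg (varies by up to a quarter). Origin at the centre of its underside, z up through the mouth. Stands loose on the bench
- flask: thin clear glass flask, about 0.11 kg (+-25 %): spherical bulb 80 mm diameter centred 40 mm above the origin; neck 28 mm diameter from 78 to 136 mm, lip 31 mm diameter from 136 to 140 mm (top). Origin at the bulb's lowest point, z up the neck. It stands upright in the cork ring, origin 20 mm above the bench; resting in the jar's mouth, its origin is 55 mm above the jar's underside
- cork_ring: loose cork ring under the flask, 90 mm outside, hole 48 mm, 28 mm high; origin at the centre of its underside
- screw_jar: bystander inside the tote: brown closed jar with black screw cap, 72 mm diameter, 85 mm high, standing on the tote's floor near the -y end; origin at its underside centre
- conical_flask: bystander: flat-bottomed conical flask of clear glass, foot 82 mm diameter, neck 32 mm, 139 mm high, standing near the jar and the round flask; origin at its underside centre
- coplin_jar: bystander: square ribbed glass jar on a round foot with white lid, 66 mm wide, 96 mm high; origin at its underside centre
- wash_bottle: bystander: white wash bottle, 68 mm diameter, about 200 mm high with its bent spout; origin at its underside centre
- stain_bottle: bystander: brown bottle with black cap, 56 mm diameter, 115 mm high; origin at its underside centre
- slide_box: bystander: flat black slide box 86 x 99 x 34 mm; origin at its underside centre
Not all that is in view belongs to the job. What is shaped like the jar but green is not meant.

How it is judged:
By the outcome, as a careful person would: the job done as asked, in the order asked, and still so for the second after the job is handed in, with the robot touching nothing.
It also fails if it takes over 64 s, if anything falls off the work surface, if the arm or the gripper's body presses on something with over 40 N, if the wrist force passes 120 N, or if a joint passes its speed limit or range.

## Robot

A 6-joint arm with a two-finger parallel gripper is mounted at the origin on the work surface. World frame = base frame: x ahead of the robot, y to its left, z up, the work surface at z = 0. Lengths are in m, angles in rad, forces in N, time in s.
With the tool pointing down it reaches from about 0.375 to 0.975 m from the base axis. Payload 3.8 kg.
Tool frame: the origin (TCP) lies midway between the tips of the shut fingers; the grasp point (between the pads) lies 19 mm behind it; z points along the fingers, y is the line along which they close (so a half turn about z gives the same grasp; the last joint's range is limited). The gripper opens to 85 mm and grips with 20 to 120 N. Pads are 22 mm wide; open, the fingers measure 114 mm over their backs; the gripper's body (76 mm by 85 mm) begins 54 mm behind the grasp point. The pads swing forward as they close: fully open they stand 13 mm farther back than shut.
Start: joints at [-1.23, 0.264, 1.604, -0, 1.274, -0.037], TCP at [0.249, -0.627, 0.231] pointing down, gripper open.
Joint ranges: [-2.63, 2.63], [-0.94, 2.18], [0.31, 2.57], [-1.31, 4.45], [0, 2.66], [-2.55, 2.55]. Speed limits (rad/s): [2.57, 2.57, 3.14, 3.14, 3.14, 3.14].

## Interface

Orientations are given as a rotation vector (axis times angle).
In Python, from workcell import sensors, viewer, job gives the robot as it stands.
- The arm moves only by the shell command python3 -m inch 'ROWS' [FORCE]. ROWS is JSON, one flat list of numbers, 7 for each row, row after row: the shift along the tool's x, y, z in mm, then the turn, a rotation vector about the tool's x, y, z in degrees, then the finger opening in mm, from 0 to 85.4. A call has exactly 8 rows; each row shifts and turns the commanded pose from where the row before left it, along the tool's axes as they then stand; what a row does not reach is not made up. A row lasts 1/10 s, in which the tool goes at most 50 mm and 8.59 degrees, less where a joint would pass 70% of its speed; a pose out of reach is approached as far as the arm can. A call is refused whole if a number of a shift passes 50 or a number of a turn 8.59, either way. A call with a gripper value outside its range is refused whole. The fingers move at their own pace and stop on an object; FORCE is the grip in N (left out, the last holds). Time passes only in rows, so rows that do not move let the fingers close, or fill a call up. It gives the time, the measured TCP pose, the force, the opening and the grip force at its end, in the units of the state.
- sensors.read_state(): the state, without advancing time (a new reading comes with each control period).
- viewer.read_camera(name): name is "scene" or "top"; returns the picture (384x512x3 uint8, red, green, blue); there is no depth.
- viewer.camera_params(name): a dict with "K" (3x3 intrinsics, pixels), "k1" (the pictures are not rectified: a ray, as slopes to the right and down, at radius r is drawn at 1 + k1 r^2 times it, then the intrinsics apply), "world_to_cam" (4x4, takes a point from world to camera coordinates). Camera axes: x right, y down, z forward; pixel columns grow to the right and rows downward; lengths in m; the calibration is good to about 2 mm. A picture is of the moment at which its call begins. camera_params takes no time and is no camera call.
- job.finish_job(): hands the job in; it is judged then, once.
The state is a dict: "time": time; "q": joint angles; "joint_vel": joint speeds; "joint_torque": joint torques, N m; "tool_pos": TCP position; "tcp_rot": TCP orientation; "wrist_force": force on the tool from outside, world axes, zero at the start; "torque": the same for the moment, N m; "width": opening from 0.0 (shut) to 1.0 (fully open); "grip_force": force on a finger pad.
Only numpy, scipy, OpenCV 4.12 (cv2) and the standard library are available. Lean on these libraries where they do the work, as an engineer would, in place of code of your own. Each camera call takes 0.05 s, during which the arm holds its last target. There are 200 camera calls.

## Working session

There is one attempt and no reset: what is moved stays moved. The work goes in short steps, Python scripts to look and compute and a shell command to move; the robot and the scene stay as the last step left them, time stands still between calls to the robot, and variables do not carry over. Pictures are saved under pics/ and viewed, at most 12 in all, crops included, and the job is handed in when it is done.

```bash
ls; mkdir -p pics
cat > h.py <<'E'
import numpy as np, cv2
from workcell import sensors, viewer, job
def snap(cam,name):
    im=viewer.read_camera(cam); cv2.imwrite(f'pics/{name}.png',im[:,:,::-1]); return im
def ray(cam,u,v):
    p=viewer.camera_params(cam);K=np.array(p['K']);T=np.array(p['world_to_cam'])
    d=np.array([(u-K[0,2])/K[0,0],(v-K[1,2])/K[1,1]]);s=d.copy()
    for _ in range(20): s=d/(1+p['k1']*(s@s))
    return -T[:3,:3].T@T[:3,3], T[:3,:3].T@np.array([s[0],s[1],1])
def onz(cam,u,v,z):
    o,d=ray(cam,u,v); return o+d*(z-o[2])/d[2]
def tri(a,b):
    (o1,d1),(o2,d2)=ray('scene',*a),ray('top',*b)
    A=np.c_[d1,-d2]; t=np.linalg.lstsq(A,o2-o1,rcond=None)[0]
    p,q=o1+d1*t[0],o2+d2*t[1]; return (p+q)/2,np.linalg.norm(p-q)
def proj(cam,P):
    p=viewer.camera_params(cam);K=np.array(p['K']);T=np.array(p['world_to_cam'])
    c=T[:3,:3]@np.array(P)+T[:3,3]; s=c[:2]/c[2]; s=s*(1+p['k1']*(s@s)); return K[:2,:2]@s+K[:2,2]
E
python3 - <<'E'
from h import *
np.set_printoptions(precision=3,suppress=True)
a=snap('scene','s0');b=snap('top','t0')
for c in('scene','top'):
    p=viewer.camera_params(c);print(p['k1'],np.array(p['K'])[0,0],ray(c,256,192))
print(sensors.read_state())
E
```

```text
pics
-0.05038083185504586 363.22161147300915 (array([ 1.045, -0.629,  0.787]), array([-0.429,  0.627, -0.65 ]))
-0.0562423354890736 349.25398203583484 (array([0.403, 0.076, 0.907]), array([ 0.154,  0.024, -0.988]))
{'time': 0.1, 'q': array([-1.23 ,  0.265,  1.605,  0.   ,  1.274, -0.037]), 'joint_vel': array([ 0.001, -0.001, -0.002, -0.   , -0.   , -0.001]), 'joint_torque': array([  0.   , -51.671, -36.859,   0.   ,   0.006,  -0.   ]), 'tool_pos': array([ 0.249, -0.627,  0.23 ]), 'tcp_rot': array([-3.084, -0.589,  0.   ]), 'wrist_force': array([-0.428,  0.327,  0.334]), 'torque': array([-0.027, -0.015, -0.003]), 'grip_force': 0.0, 'width': 0.9995118937346409}
```

View pics/s0.png

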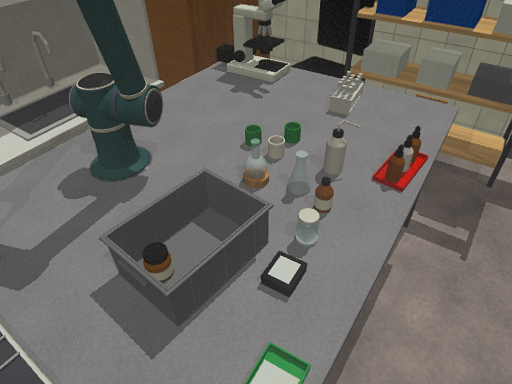

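View pics/t0.png

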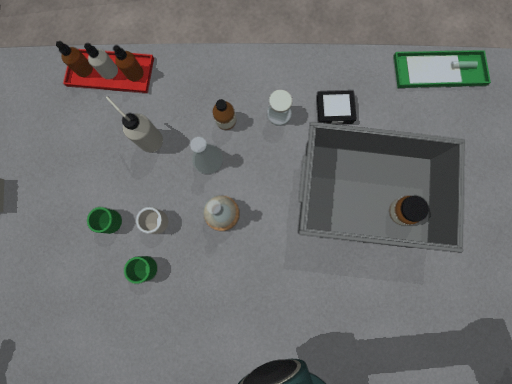

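The scene view shows a white open jar at (276,147), green look-alikes at (253,134) and (292,132), the round flask at (256,165) and the conical flask at (300,175). In the top view these are white at (149,221), green at (104,220) and (140,270), the round flask at (222,213) and the conical flask at (203,155). The tote rim spans about (303–463, 124–248), with the brown jar at its right end. The white jar fits the description because the other two are green. I'll confirm it in a crop.

Run:
```python
import cv2,numpy as np
a=cv2.imread('pics/s0.png')[115:215,225:325];b=cv2.imread('pics/t0.png')[130:290,80:250]
c=np.hstack([cv2.resize(a,(400,400),interpolation=2),cv2.resize(b,(400,376),interpolation=2)[:376]] if 0 else [cv2.resize(a,(400,400),interpolation=2),cv2.copyMakeBorder(cv2.resize(b,(400,376),interpolation=2),0,24,0,0,0)])
cv2.imwrite('pics/crop0.png',c)
```

```text
(no output)
```

View pics/crop0.png

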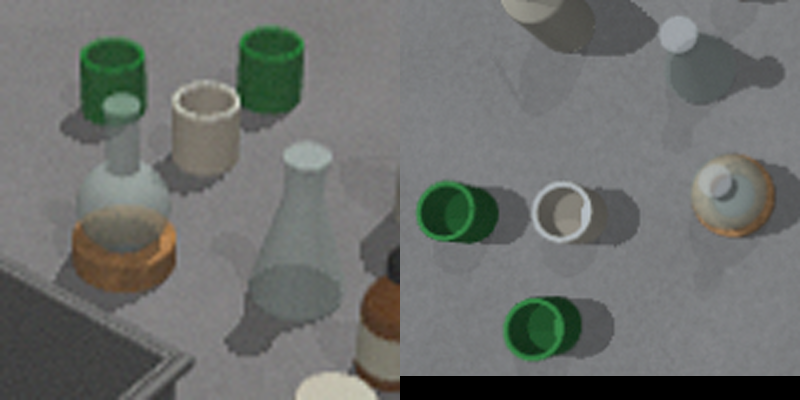

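The crop confirms it: the jar is white and open, with its mouth centre at scene (276.5,140) and top (148.9,220). The flask lip is at scene (255.3,141) and top about (214,207). Next I triangulate.

Run:
```python
from h import *
np.set_printoptions(precision=4,suppress=True)
print('jar',tri((276.5,140),(148.9,220.1)), onz('top',148.9,220.1,.064), onz('scene',276.5,140,.064))
print('lip',tri((255.3,141),(214.5,207)), onz('top',214.5,207,.16), onz('scene',255.3,141,.16))
print('con',tri((225+308/4,115+155/4),(80+278/2.353,130+33/2.353)))
for n,u,v,z in(('green1',80+48/2.353,130+212/2.353,.064),('green2',80+136/2.353,130+328/2.353,.064),('wash',131,121,.16),('stain',222,105,.11),('screwcap',413,209,.09)): print(n,onz('top',u,v,z))
# ring by colour
b=cv2.imread('pics/t0.png');h=cv2.cvtColor(b,40)
m=((h[...,0]<20)&(h[...,1]>70)).astype(np.uint8); m[:,:190]=0;m[:,255:]=0;m[:180]=0;m[245:]=0
print('ring px',cv2.minEnclosingCircle(cv2.findNonZero(m)))
c,_=cv2.minEnclosingCircle(cv2.findNonZero(m));print(onz('top',*c,.02))
# jar outline top
g=b[205:237,132:166].min(2);print((g>150).sum())
P=cv2.findNonZero((g>150).astype(np.uint8));print(cv2.fitEllipse(cv2.convexHull(P)))
cv2.imwrite('pics/tote.png',cv2.resize(b[115:255,290:475],None,fx=4,fy=4,interpolation=2))
```

```text
jar (array([0.4647, 0.3585, 0.0602]), np.float64(0.002488985540067602)) [0.4635 0.3563 0.064 ] [0.4684 0.3545 0.064 ]
lip (array([0.488 , 0.1844, 0.1577]), np.float64(0.003295642899899225)) [0.4865 0.183  0.16  ] [0.491  0.1829 0.16  ]
con (array([0.6347, 0.2293, 0.1367]), np.float64(0.0017130716688274772))
green1 [0.462  0.4775 0.064 ]
green2 [0.3455 0.3765 0.064 ]
wash [0.6811 0.3805 0.16  ]
stain [0.7405 0.1801 0.11  ]
screwcap [ 0.4929 -0.2759  0.09  ]
ring px ((221.5, 213.1666717529297), 17.519926071166992)
[0.4864 0.1847 0.02  ]
158
((16.169775009155273, 14.618804931640625), (24.582971572875977, 25.528024673461914), 33.50902557373047)
```

View pics/tote.png

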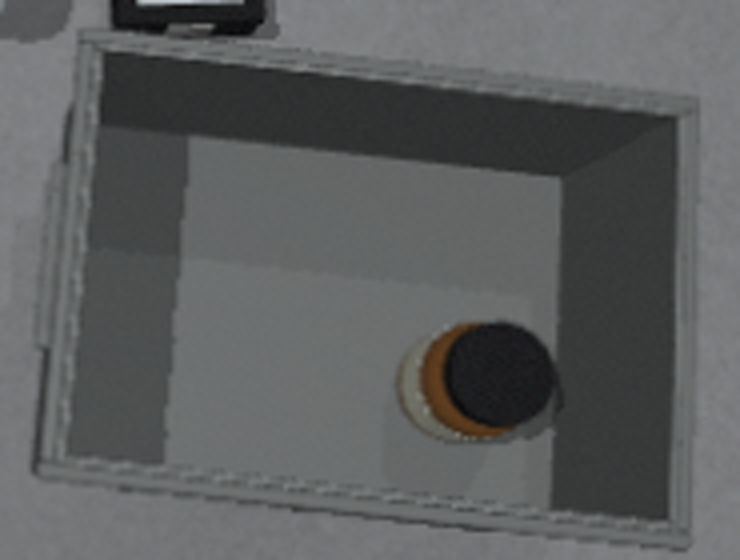

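The tote crop gives rim corners near (80,33), (700,100), (690,545) and (38,470). Floor corners show near (188,135) and (560,178), and the brown jar's cap is at (500,375).

Run:
```python
from h import *
np.set_printoptions(precision=4,suppress=True)
R=[onz('top',290+u/4,115+v/4,.15) for u,v in((80,33),(700,100),(690,545),(38,470))]
print(np.array(R)); print([np.linalg.norm(R[i]-R[i-1]) for i in range(4)], np.mean(R,0))
# height check: rim corners from both views; scene corners: far-left(205,175) right(272,206) near(181,318)? left(105,237)
for s,t in(((205.5,174.5),3),((271.5,206.5),0),((105.5,237),2)): 
    k=((80,33),(700,100),(690,545),(38,470))[t]; print(tri(s,(290+k[0]/4,115+k[1]/4)))
F=[onz('top',290+u/4,115+v/4,.005) for u,v in((188,135),(560,178))];print(F)
e=R[0]-R[1];e2=R[3]-R[2];print(np.degrees(np.arctan2(e[0],e[1])),np.degrees(np.arctan2(e2[0],e2[1])))
```

```text
[[ 0.6806 -0.0268  0.15  ]
 [ 0.6452 -0.3821  0.15  ]
 [ 0.3949 -0.3543  0.15  ]
 [ 0.4339 -0.0005  0.15  ]]
[np.float64(0.24804772575695547), np.float64(0.3570139985160239), np.float64(0.25184889501532415), np.float64(0.355892895866167)] [ 0.5386 -0.1909  0.15  ]
(array([ 0.435 , -0.0032,  0.1232]), np.float64(0.00016760512037529727))
(array([ 0.6842, -0.0289,  0.1383]), np.float64(0.0016321469470794885))
(array([ 0.4003, -0.3498,  0.1456]), np.float64(0.016236071007723757))
[array([ 0.6627, -0.1175,  0.005 ]), array([ 0.6356, -0.3675,  0.005 ])]
5.68789853815055 6.298201799283585
```

```bash
cat > d.py <<'E'
import sys
from h import *
from scipy.spatial.transform import Rotation as R
np.set_printoptions(precision=1,suppress=True)
s=sensors.read_state(); r=R.from_rotvec(s['tcp_rot']); t=np.array(s['tool_pos'])
g=np.array([float(v) for v in sys.argv[1:4]])
print('t',round(s['time'],2),'pos mm',t*1e3,'shift mm',r.inv().apply(g-t)*1e3,'zdir',r.as_matrix()[:,2].round(3),'F',np.array(s['wrist_force']),'w',round(s['width'],3),'gf',round(s['grip_force'],1))
E
python3 -m inch '[37,-26,0,0,0,0,85,37,-26,0,0,0,0,85,37,-26,0,0,0,0,85,37,-26,0,0,0,0,85,37,-26,0,0,0,0,85,37,-26,0,0,0,0,85,37,-26,0,0,0,0,85,37,-26,0,0,0,0,85]' && python3 d.py 0.5 -0.25 0.23
```

```text
time: 0.9
tool_pos: [0.4478, -0.323, 0.2309]
tcp_rot: [-3.085, -0.59, 0.001]
wrist_force: [1.3, 0.2, -0.8]
width: 0.992
grip_force: 0.0
t 0.9 pos mm [ 447.8 -323.   230.9] shift mm [ 75.4 -48.6   0.9] zdir [-0.  0. -1.] F [ 1.3  0.2 -0.8] w 0.992 gf 0.0
```

```bash
python3 -m inch '[38,-25,0,0,0,0,85.4,38,-25,0,0,0,0,85.4,15,-45,0,0,0,0,85.4,15,-45,0,0,0,0,85.4,15,-45,0,0,0,0,85.4,15,-45,0,0,0,0,85.4,15,-45,0,0,0,0,85.4,15,-45,0,0,0,0,85.4]' && python3 -m inch '[14,-43,0,0,0,0,85.4,14,-43,0,0,0,0,85.4,14,-43,0,0,0,0,85.4,14,-43,0,0,0,0,85.4,14,-43,0,0,0,0,85.4,14,-43,0,0,0,0,85.4,14,-43,0,0,0,0,85.4,0,0,0,0,0,0,85.4]' && python3 d.py 0.465 0.3555 0.13
python3 - <<'E'
from h import *
a=snap('scene','s1');b=snap('top','t1')
cv2.imwrite('pics/c1.png',np.hstack([cv2.resize(a[50:200,200:350],(400,400))[:,:,::-1],cv2.resize(b[130:300,60:230],(400,400))[:,:,::-1]]))
E
```

```text
time: 1.7
tool_pos: [0.4828, 0.0356, 0.231]
tcp_rot: [-3.086, -0.59, 0.0]
wrist_force: [0.4, 0.4, -0.3]
width: 0.996
grip_force: 0.0
time: 2.5
tool_pos: [0.4626, 0.3545, 0.2307]
tcp_rot: [-3.082, -0.597, 0.001]
wrist_force: [-0.8, 0.4, -0.9]
width: 0.999
grip_force: 0.0
t 2.5 pos mm [462.6 354.5 230.7] shift mm [  2.6   0.1 100.7] zdir [-0.  0. -1.] F [-0.8  0.4 -0.9] w 0.999 gf 0.0
```

View pics/c1.png

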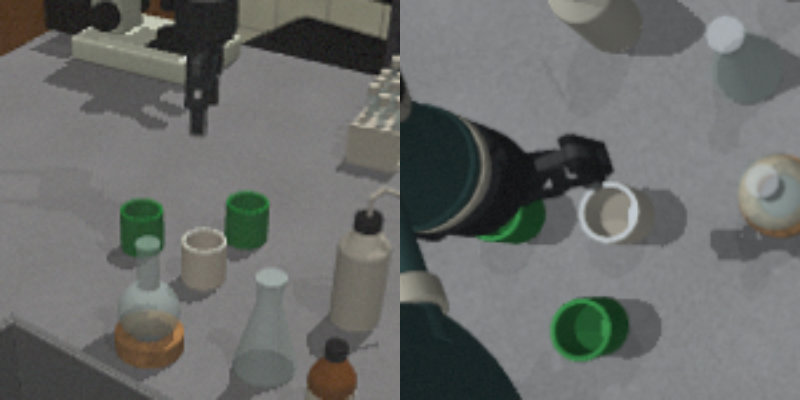

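The gripper is centred above the white jar (scene crop about (205,260), top crop (610,212)), and both sides are clear.

```bash
python3 - <<'E'
from h import *
print(proj('scene',[.4626,.3545,.244]))
E
python3 -m inch '[2,0,30,0,0,0,85.4,0,0,30,0,0,0,85.4,0,0,30,0,0,0,85.4,0,0,30,0,0,0,85.4,0,0,25,0,0,0,85.4,0,0,20,0,0,0,85.4,0,0,0,0,0,0,85.4,0,0,0,0,0,0,85.4]' && python3 d.py 0.465 0.3555 0.02
```

```text
[276.16604216  94.19344129]
time: 3.4
tool_pos: [0.4656, 0.3491, 0.0662]
tcp_rot: [3.085, 0.588, -0.002]
wrist_force: [-0.2, 0.6, 0.7]
width: 1.0
grip_force: 0.0
t 3.4 pos mm [465.6 349.1  66.2] shift mm [ 1.8 -6.2 46.2] zdir [-0. -0. -1.] F [-0.2  0.6  0.7] w 1.0 gf 0.0
```

```bash
python3 -m inch '[2,-6,0,0,0,0,85.4,0,0,0,0,0,0,85.4,0,0,0,0,0,0,85.4,0,0,0,0,0,0,85.4,0,0,0,0,0,0,85.4,0,0,0,0,0,0,85.4,0,0,0,0,0,0,85.4,0,0,0,0,0,0,85.4]' && python3 d.py 0.465 0.3555 0.02
python3 - <<'E'
from h import *
a=snap('scene','s2');b=snap('top','t2')
cv2.imwrite('pics/c2.png',np.hstack([cv2.resize(a[90:190,225:325],(400,400))[:,:,::-1],cv2.resize(b[160:280,90:210],(400,400))[:,:,::-1]]))
E
```

```text
time: 4.2
tool_pos: [0.4651, 0.3567, 0.0662]
tcp_rot: [3.086, 0.59, -0.0]
wrist_force: [-0.3, 0.7, 0.2]
width: 0.999
grip_force: 0.0
t 4.2 pos mm [465.1 356.7  66.2] shift mm [-0.6  1.1 46.2] zdir [-0. -0. -1.] F [-0.3  0.7  0.2] w 0.999 gf 0.0
```

View pics/c2.png

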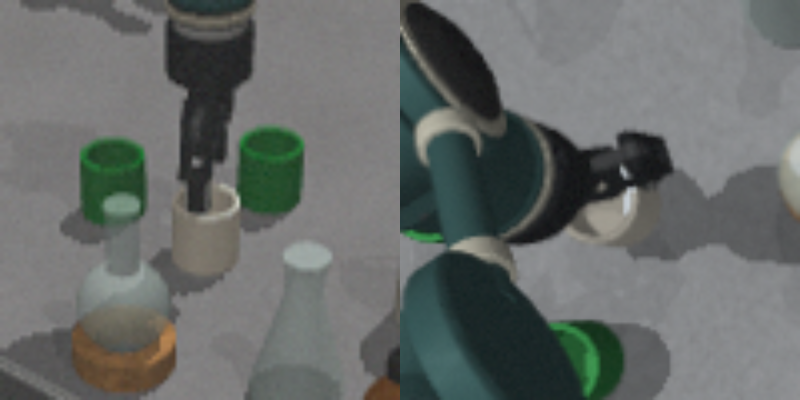

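The near finger stands just above the jar's near rim in the scene crop, at about (198,210). I compare that with its projection.

Run:
```python
from h import *
s=sensors.read_state();t=np.array(s['tool_pos']);y=np.array([.366,-.931,0])
for k in(.046,-.046): print(k,proj('scene',t+y*k+[0,0,.013]))
j=np.array([.465,.3555,.064]);print('jar top c',proj('scene',j),'near/far rim at y',proj('scene',j+y*.032),proj('scene',j-y*.032), 'cols', proj('scene',j+[.02,.025,0]))
```

```text
0.046 [273.9491808  142.67190318]
-0.046 [278.21387248 129.55152776]
jar top c [275.84361542 139.61406218] near/far rim at y [274.33826248 144.29567262] [277.29536527 135.09881471] cols [283.96683501 138.10361679]
```

```bash
python3 -m inch '[0,0,15,0,0,0,85.4,0,0,15,0,0,0,85.4,0,0,14,0,0,0,85.4,0,0,2,0,0,0,85.4,0,0,0,0,0,0,75,0,0,0,0,0,0,70,0,0,0,0,0,0,65,0,0,0,0,0,0,58]' 45 && python3 -m inch '[0,0,0,0,0,0,55,0,0,0,0,0,0,55,0,0,0,0,0,0,55,0,0,0,0,0,0,55,0,0,0,0,0,0,55,0,0,0,0,0,0,55,0,0,0,0,0,0,55,0,0,0,0,0,0,55]' 45; python3 d.py 0.465 0.3555 0.25
```

```text
time: 5.1
tool_pos: [0.4659, 0.3576, 0.0214]
tcp_rot: [-3.085, -0.59, -0.003]
wrist_force: [-0.8, 2.3, 2.0]
width: 0.747
grip_force: 50.3
time: 5.9
tool_pos: [0.466, 0.3576, 0.0214]
tcp_rot: [-3.085, -0.589, -0.003]
wrist_force: [-0.9, 2.8, 6.6]
width: 0.746
grip_force: 50.5
t 5.9 pos mm [466.  357.6  21.4] shift mm [  -1.2    1.4 -228.6] zdir [ 0.  0. -1.] F [-0.9  2.8  6.6] w 0.746 gf 50.5
```

```bash
python3 -m inch '[0,0,-5,0,0,0,55,0,0,-15,0,0,0,55,0,0,-30,0,0,0,55,0,0,-40,0,0,0,55,0,0,-40,0,0,0,55,0,0,-40,0,0,0,55,0,0,-30,0,0,0,55,0,0,-15,0,0,0,55]' 45; python3 d.py 0.546 -0.121 0.235
```

```text
time: 6.7
tool_pos: [0.4662, 0.357, 0.2392]
tcp_rot: [-3.084, -0.589, -0.007]
wrist_force: [0.5, 1.5, -3.5]
width: 0.747
grip_force: 51.3
t 6.7 pos mm [466.2 357.  239.2] shift mm [-102.1  473.8    3.5] zdir [ 0.  0. -1.] F [ 0.5  1.5 -3.5] w 0.747 gf 51.3
```

```bash
python3 -m inch '[-2,10,0,0,0,0,55,-5,22,0,0,0,0,55,-7,33,0,0,0,0,55,-7,33,0,0,0,0,55,-7,33,0,0,0,0,55,-7,33,0,0,0,0,55,-7,33,0,0,0,0,55,-7,33,0,0,0,0,55]' 45; python3 -m inch '[-8,37,0,0,0,0,55,-8,37,0,0,0,0,55,-8,37,0,0,0,0,55,-8,37,0,0,0,0,55,-8,37,0,0,0,0,55,-7,32,0,0,0,0,55,-4,18,0,0,0,0,55,-2,9,0,0,0,0,55]' 45; python3 d.py 0.546 -0.121 0.05
python3 - <<'E'
from h import *
a=snap('scene','s3');b=snap('top','t3')
cv2.imwrite('pics/c3.png',np.hstack([cv2.resize(a[60:330,80:350],(400,400))[:,:,::-1],cv2.resize(b[80:270,200:480],(400,270))[:,:,::-1] if 0 else cv2.copyMakeBorder(cv2.resize(b[80:270,200:480],(400,270)),0,130,0,0,0)[:,:,::-1]]))
E
```

```text
time: 7.5
tool_pos: [0.5024, 0.1224, 0.2319]
tcp_rot: [3.085, 0.59, -0.009]
wrist_force: [-0.2, 0.3, -4.8]
width: 0.751
grip_force: 51.3
time: 8.3
tool_pos: [0.5431, -0.1235, 0.232]
tcp_rot: [-3.085, -0.586, 0.008]
wrist_force: [0.1, 0.4, -4.1]
width: 0.744
grip_force: 51.3
t 8.3 pos mm [ 543.1 -123.5  232. ] shift mm [  4.5  -0.7 182. ] zdir [-0.  0. -1.] F [ 0.1  0.4 -4.1] w 0.744 gf 51.3
```

View pics/c3.png

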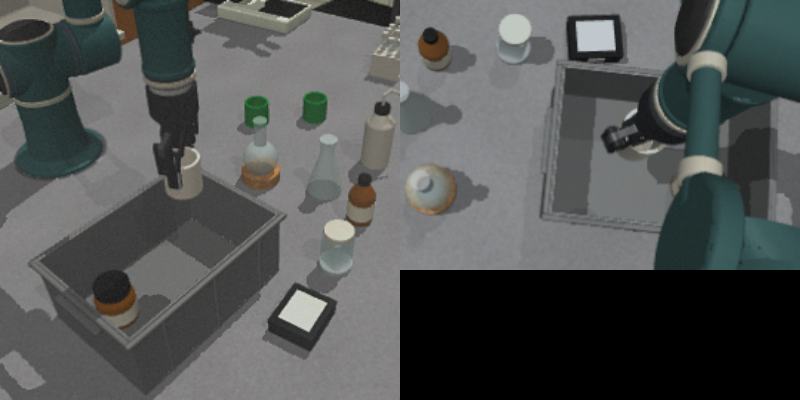

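The jar hangs upright at scene crop (183,170), over the clear +y half of the tote, with free wall margins. I lower it.

```bash
python3 -m inch '[4,-1,10,0,0,0,55,0,0,25,0,0,0,55,0,0,35,0,0,0,55,0,0,35,0,0,0,55,0,0,35,0,0,0,55,0,0,25,0,0,0,55,0,0,15,0,0,0,55,0,0,8,0,0,0,55]' 45; python3 d.py 0.546 -0.121 0.0264
```

```text
time: 9.2
tool_pos: [0.5473, -0.1175, 0.0452]
tcp_rot: [-3.084, -0.592, 0.004]
wrist_force: [0.0, 0.2, -3.9]
width: 0.749
grip_force: 51.3
t 9.2 pos mm [ 547.3 -117.5   45.2] shift mm [-2.4  2.8 18.8] zdir [-0.  0. -1.] F [ 0.   0.2 -3.9] w 0.749 gf 51.3
```

```bash
python3 -m inch '[0,0,4,0,0,0,55,0,0,4,0,0,0,55,0,0,3,0,0,0,55,0,0,2,0,0,0,55,0,0,1,0,0,0,55,0,0,0,0,0,0,55,0,0,0,0,0,0,55,0,0,0,0,0,0,55]' 45; python3 d.py 0.546 -0.121 0.0264
```

```text
time: 10.0
tool_pos: [0.5487, -0.1191, 0.0335]
tcp_rot: [3.086, 0.59, 0.001]
wrist_force: [0.5, 0.2, -3.6]
width: 0.755
grip_force: 51.3
t 10.0 pos mm [ 548.7 -119.1   33.5] shift mm [-3.2  0.8  7.1] zdir [ 0. -0. -1.] F [ 0.5  0.2 -3.6] w 0.755 gf 51.3
```

```bash
python3 -m inch '[0,0,1,0,0,0,55,0,0,1,0,0,0,55,0,0,1,0,0,0,55,0,0,1,0,0,0,55,0,0,0,0,0,0,55,0,0,0,0,0,0,55,0,0,0,0,0,0,55,0,0,0,0,0,0,55]' 45; python3 d.py 0.546 -0.121 0.0264
```

```text
time: 10.8
tool_pos: [0.5487, -0.119, 0.0293]
tcp_rot: [3.086, 0.59, 0.0]
wrist_force: [-0.1, -0.2, -3.0]
width: 0.744
grip_force: 51.3
t 10.8 pos mm [ 548.7 -119.    29.3] shift mm [-3.2  0.8  2.9] zdir [ 0. -0. -1.] F [-0.1 -0.2 -3. ] w 0.744 gf 51.3
```

```bash
python3 -m inch '[0,0,1,0,0,0,55,0,0,0,0,0,0,55,0,0,1,0,0,0,55,0,0,0,0,0,0,55,0,0,0.5,0,0,0,55,0,0,0,0,0,0,55,0,0,0,0,0,0,55,0,0,0,0,0,0,55]' 45; python3 d.py 0.546 -0.121 0.0264
```

```text
time: 11.6
tool_pos: [0.5486, -0.119, 0.0268]
tcp_rot: [-3.086, -0.59, -0.0]
wrist_force: [-0.4, 0.0, -4.5]
width: 0.748
grip_force: 51.3
t 11.6 pos mm [ 548.6 -119.    26.8] shift mm [-3.1  0.9  0.4] zdir [ 0.  0. -1.] F [-0.4  0.  -4.5] w 0.748 gf 51.3
```

```bash
python3 -m inch '[0,0,0.5,0,0,0,55,0,0,0,0,0,0,55,0,0,0.5,0,0,0,55,0,0,0,0,0,0,55,0,0,0.5,0,0,0,55,0,0,0,0,0,0,55,0,0,0,0,0,0,55,0,0,0,0,0,0,55]' 45; python3 d.py 0.546 -0.121 0.0264
```

```text
time: 12.4
tool_pos: [0.5487, -0.1191, 0.0263]
tcp_rot: [3.086, 0.59, 0.0]
wrist_force: [-4.3, 0.9, 7.1]
width: 0.748
grip_force: 52.3
t 12.4 pos mm [ 548.7 -119.1   26.3] shift mm [-3.2  0.8 -0.1] zdir [ 0. -0. -1.] F [-4.3  0.9  7.1] w 0.748 gf 52.3
```

Contact is felt (wrist force up about 11 N), so I release and back off.

```bash
python3 -m inch '[0,0,-0.5,0,0,0,64,0,0,0,0,0,0,66,0,0,0,0,0,0,70,0,0,0,0,0,0,76,0,0,0,0,0,0,82,0,0,0,0,0,0,85.4,0,0,0,0,0,0,85.4,0,0,-3,0,0,0,85.4]' 45; python3 -m inch '[0,0,-8,0,0,0,85.4,0,0,-15,0,0,0,85.4,0,0,-30,0,0,0,85.4,0,0,-40,0,0,0,85.4,0,0,-45,0,0,0,85.4,0,0,-45,0,0,0,85.4,0,0,-30,0,0,0,85.4,0,0,-15,0,0,0,85.4]';python3 d.py 0.4875 0.1835 0.265
```

```text
time: 13.2
tool_pos: [0.5482, -0.1189, 0.0284]
tcp_rot: [-3.085, -0.59, 0.001]
wrist_force: [-0.4, -0.1, -0.3]
width: 1.007
grip_force: 0.0
time: 14.0
tool_pos: [0.5505, -0.1195, 0.2627]
tcp_rot: [3.082, 0.589, 0.012]
wrist_force: [0.7, 0.8, -0.2]
width: 1.003
grip_force: 0.0
t 14.0 pos mm [ 550.5 -119.5  262.7] shift mm [  53.2 -304.9   -3.5] zdir [ 0. -0. -1.] F [ 0.7  0.8 -0.2] w 1.003 gf 0.0
```

```bash
python3 -m inch '[7,-42,0,0,0,0,85.4,7,-42,0,0,0,0,85.4,7,-42,0,0,0,0,85.4,7,-42,0,0,0,0,85.4,7,-42,0,0,0,0,85.4,7,-42,0,0,0,0,85.4,7,-35,0,0,0,0,85.4,4,-18,0,0,0,0,85.4]';python3 d.py 0.4875 0.1835 0.265
python3 - <<'E'
from h import *
a=snap('scene','s4');b=snap('top','t4')
cv2.imwrite('pics/c4.png',np.hstack([cv2.resize(a[100:250,160:310],(400,400))[:,:,::-1],cv2.resize(b[120:250,190:320],(400,400))[:,:,::-1]]))
E
```

```text
time: 14.8
tool_pos: [0.4838, 0.1865, 0.2563]
tcp_rot: [-3.084, -0.594, 0.002]
wrist_force: [0.8, -0.6, 0.7]
width: 0.999
grip_force: 0.0
t 14.8 pos mm [483.8 186.5 256.3] shift mm [ 2.4  4.1 -8.7] zdir [-0.  0. -1.] F [ 0.8 -0.6  0.7] w 0.999 gf 0.0
```

View pics/c4.png

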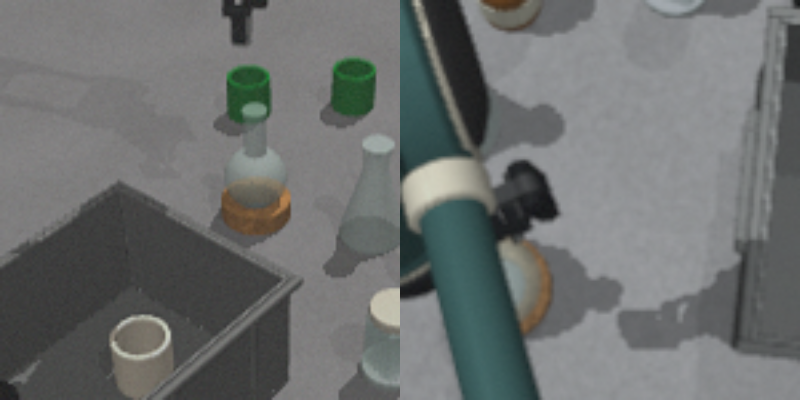

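The jar stands upright in the tote (mouth at scene crop (141,337), px (212.9,226.4)). The flask is still on its ring with its lip at px (255.6,141). I measure the jar from both views and check the flask.

Run:
```python
from h import *
np.set_printoptions(precision=4,suppress=True)
b=cv2.imread('pics/t4.png');g=b[128:246,310:400].min(2)
n,l,st,c=cv2.connectedComponentsWithStats((g>135).astype(np.uint8))
for i in range(1,n):
    if st[i,4]>30:
        P=cv2.convexHull(np.argwhere(l==i)[:,::-1].astype(np.int32));e=cv2.fitEllipse(P);u,v=e[0][0]+310,e[0][1]+128
        print(st[i],e,u,v,onz('top',u,v,.069),tri((212.9,226.4),(u,v)))
print(onz('scene',212.9,226.4,.069),g.max())
s=sensors.read_state();t=np.array(s['tool_pos']);y=np.array([.369,-.929,0])
print('near tip',proj('scene',t+y*.046+[0,0,.013]))
b=cv2.imread('pics/t0.png')[185:235,200:245];print()
cv2.imwrite('pics/lip.png',np.hstack([cv2.resize(b,(450,500),interpolation=2),cv2.resize(cv2.imread('pics/s0.png')[135:185,238:273],(350,500),interpolation=2)]))
```

```text
Traceback (most recent call last):
cv2.error: OpenCV(4.12.0) /io/opencv/modules/imgproc/src/shapedescr.cpp:361: error: (-201:Incorrect size of input array) There should be at least 5 points to fit the ellipse in function 'fitEllipseNoDirect'
```

Run:
```python
from h import *
np.set_printoptions(precision=4,suppress=True)
b=cv2.imread('pics/t4.png');g=b[128:246,310:400].min(2)
n,l,st,c=cv2.connectedComponentsWithStats((g>135).astype(np.uint8))
for i in range(1,n):
    P=np.argwhere(l==i)[:,::-1].astype(np.int32)
    if st[i,4]>30 and len(cv2.convexHull(P))>5:
        e=cv2.fitEllipse(cv2.convexHull(P));u,v=e[0][0]+310,e[0][1]+128
        print(st[i],e,u,v,onz('top',u,v,.069),tri((212.9,226.4),(u,v)))
print(onz('scene',212.9,226.4,.069),g.max())
s=sensors.read_state();t=np.array(s['tool_pos']);y=np.array([.369,-.929,0])
print('near tip',proj('scene',t+y*.046+[0,0,.013]))
t4=b
b=cv2.imread('pics/t0.png')[185:235,200:245]
cv2.imwrite('pics/lip.png',np.hstack([cv2.resize(b,(270,300),interpolation=2),cv2.resize(cv2.imread('pics/s0.png')[135:185,238:273],(210,300),interpolation=2),cv2.resize(t4[155:220,310:375],(300,300),interpolation=2)]))
```

```text
[ 21  46  27  27 410] ((34.03513717651367, 58.93859100341797), (25.911592483520508, 26.10897445678711), 115.71598815917969) 344.0351371765137 186.93859100341797 [ 0.5482 -0.1182  0.069 ] (array([ 0.5492, -0.1188,  0.0651]), np.float64(0.001097019180106388))
[  0 109  17   9  68] ((5.899404048919678, 112.97171783447266), (8.226200103759766, 24.30229377746582), 92.56670379638672) 315.8994040489197 240.97171783447266 [ 0.4174 -0.0475  0.069 ] (array([ 0.4415, -0.0477, -0.0581]), np.float64(0.05716891672779055))
[ 0.5523 -0.1211  0.069 ] 211
near tip [250.0721 116.4073]
```

View pics/lip.png

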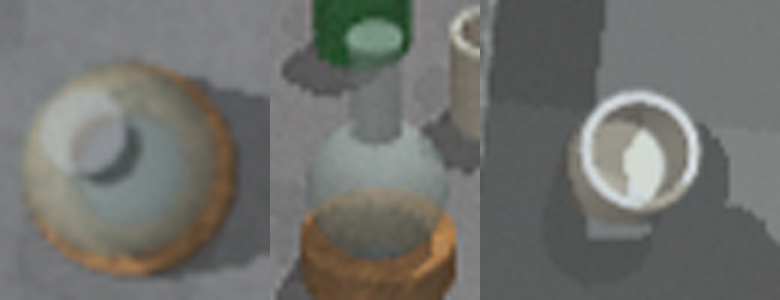

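The lip disc is at top (214.0,207.0), scene (255.5,141.3). The jar in the tote is at about (0.548, -0.1185), which agrees with the release pose. I descend over the flask neck.

```bash
python3 -m inch '[2,3,0,0,0,0,85.4,0,0,15,0,0,0,85.4,0,0,25,0,0,0,85.4,0,0,25,0,0,0,85.4,0,0,15,0,0,0,85.4,0,0,5,0,0,0,85.4,0,0,0,0,0,0,85.4,0,0,0,0,0,0,85.4]';python3 d.py 0.4868 0.184 0.112
```

```text
time: 15.7
tool_pos: [0.4892, 0.1819, 0.1727]
tcp_rot: [-3.086, -0.589, -0.002]
wrist_force: [0.3, 0.3, -0.5]
width: 1.004
grip_force: 0.0
t 15.7 pos mm [489.2 181.9 172.7] shift mm [-1.5 -2.8 60.7] zdir [ 0.  0. -1.] F [ 0.3  0.3 -0.5] w 1.004 gf 0.0
```

```bash
python3 -m inch '[-2,-3,15,0,0,0,85.4,0,0,20,0,0,0,85.4,0,0,16,0,0,0,85.4,0,0,8,0,0,0,80,0,0,2,0,0,0,70,0,0,0,0,0,0,60,0,0,0,0,0,0,50,0,0,0,0,0,0,42]' 25;python3 -m inch '[0,0,0,0,0,0,38,0,0,0,0,0,0,35,0,0,0,0,0,0,33,0,0,0,0,0,0,31,0,0,0,0,0,0,29,0,0,0,0,0,0,27,0,0,0,0,0,0,24,0,0,0,0,0,0,22]' 25; python3 d.py 0.4868 0.184 0.112
```

```text
time: 16.5
tool_pos: [0.4861, 0.1843, 0.1118]
tcp_rot: [-3.085, -0.59, -0.003]
wrist_force: [-0.2, -1.0, 0.9]
width: 0.489
grip_force: 0.0
time: 17.3
tool_pos: [0.4853, 0.1841, 0.1108]
tcp_rot: [-3.086, -0.59, 0.0]
wrist_force: [-0.7, 1.3, 0.8]
width: 0.321
grip_force: 24.5
t 17.3 pos mm [485.3 184.1 110.8] shift mm [ 1.4  0.6 -1.2] zdir [-0.  0. -1.] F [-0.7  1.3  0.8] w 0.321 gf 24.5
```

```bash
python3 -m inch '[0,0,-2,0,0,0,20,0,0,-6,0,0,0,20,0,0,-15,0,0,0,20,0,0,-30,0,0,0,20,0,0,-40,0,0,0,20,0,0,-40,0,0,0,20,0,0,-30,0,0,0,20,0,0,-15,0,0,0,20]' 25;python3 d.py 0.5482 -0.1187 0.285
```

```text
time: 18.1
tool_pos: [0.487, 0.1845, 0.294]
tcp_rot: [-3.085, -0.59, -0.011]
wrist_force: [-0.1, 0.0, -1.4]
width: 0.321
grip_force: 24.7
t 18.1 pos mm [487.  184.5 294. ] shift mm [-55.  304.4   8.8] zdir [ 0.  0. -1.] F [-0.1  0.  -1.4] w 0.321 gf 24.7
```

```bash
python3 -m inch '[-1,7,0,0,0,0,20,-3,17,0,0,0,0,20,-5,28,0,0,0,0,20,-6,32,0,0,0,0,20,-6,32,0,0,0,0,20,-6,32,0,0,0,0,20,-6,32,0,0,0,0,20,-6,32,0,0,0,0,20]' 25;python3 -m inch '[-6,32,0,0,0,0,20,-6,32,0,0,0,0,20,-3,18,0,0,0,0,20,-1,8,0,0,0,0,20,0,2,0,0,0,0,20,0,0,0,0,0,0,20,0,0,0,0,0,0,20,0,0,0,0,0,0,20]' 25;python3 d.py 0.5482 -0.1187 0.175
python3 - <<'E'
from h import *
a=snap('scene','s5');b=snap('top','t5')
cv2.imwrite('pics/c5.png',np.hstack([cv2.resize(a[70:280,130:340],(500,500))[:,:,::-1],cv2.copyMakeBorder(cv2.resize(b[130:250,290:400],(300,327)),0,173,0,0,0)[:,:,::-1]]))
E
```

```text
time: 18.9
tool_pos: [0.5259, -0.0291, 0.286]
tcp_rot: [-3.085, -0.59, 0.007]
wrist_force: [0.2, -0.5, -0.7]
width: 0.319
grip_force: 24.8
time: 19.7
tool_pos: [0.5463, -0.1177, 0.2889]
tcp_rot: [-3.085, -0.592, -0.0]
wrist_force: [0.7, -1.2, -1.1]
width: 0.32
grip_force: 24.9
t 19.7 pos mm [ 546.3 -117.7  288.9] shift mm [  1.4   1.6 113.9] zdir [ 0.  0. -1.] F [ 0.7 -1.2 -1.1] w 0.32 gf 24.9
```

View pics/c5.png

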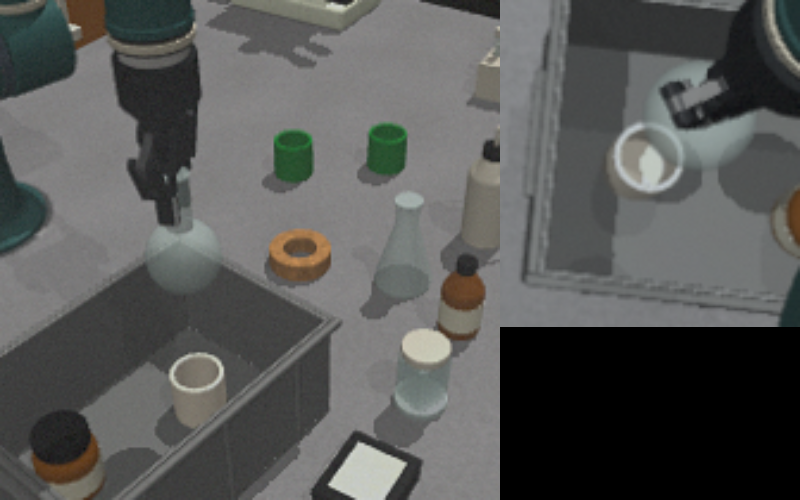

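The flask hangs upright: bulb centre at scene px (207.3,177.1), top px (363.3,172.2). The ring stayed on the bench, and I check the bulb's offset from the jar.

```bash
python3 - <<'E'
from h import *
np.set_printoptions(precision=4,suppress=True)
print(tri((207.3,177.1),(363.3,172.2)),onz('top',363.3,172.2,.238),onz('scene',207.3,177.1,.238))
print('mouth',onz('scene',212.9,226.4,.069))
E
python3 -m inch '[1,2,10,0,0,0,20,0,0,20,0,0,0,20,0,0,25,0,0,0,20,0,0,25,0,0,0,20,0,0,15,0,0,0,20,0,0,10,0,0,0,20,0,0,5,0,0,0,20,0,0,0,0,0,0,20]' 25;python3 d.py 0.5482 -0.1187 0.1508
```

```text
(array([ 0.5496, -0.1173,  0.2376]), np.float64(0.0024780543604651334)) [ 0.5486 -0.1181  0.238 ] [ 0.551 -0.117  0.238]
mouth [ 0.5523 -0.1211  0.069 ]
time: 20.6
tool_pos: [0.548, -0.1203, 0.1785]
tcp_rot: [-3.086, -0.59, 0.001]
wrist_force: [-0.5, -0.2, -0.8]
width: 0.321
grip_force: 24.9
t 20.6 pos mm [ 548.  -120.3  178.5] shift mm [ 0.8 -1.4 27.7] zdir [-0.  0. -1.] F [-0.5 -0.2 -0.8] w 0.321 gf 24.9
```

```bash
python3 -m inch '[-0.5,-1,5,0,0,0,20,0,0,5,0,0,0,20,0,0,5,0,0,0,20,0,0,3,0,0,0,20,0,0,2,0,0,0,20,0,0,1,0,0,0,20,0,0,0,0,0,0,20,0,0,0,0,0,0,20]' 25;python3 d.py 0.5468 -0.1193 0.1508
```

```text
time: 21.4
tool_pos: [0.5473, -0.1196, 0.1579]
tcp_rot: [3.086, 0.59, 0.0]
wrist_force: [-0.4, -0.4, -0.6]
width: 0.32
grip_force: 24.9
t 21.4 pos mm [ 547.3 -119.6  157.9] shift mm [-0.4 -0.5  7.1] zdir [ 0. -0. -1.] F [-0.4 -0.4 -0.6] w 0.32 gf 24.9
```

```bash
python3 -m inch '[0,0,1,0,0,0,20,0,0,1,0,0,0,20,0,0,1,0,0,0,20,0,0,1,0,0,0,20,0,0,0.5,0,0,0,20,0,0,0,0,0,0,20,0,0,0,0,0,0,20,0,0,0,0,0,0,20]' 25;python3 d.py 0.5468 -0.1193 0.1508
```

```text
time: 22.2
tool_pos: [0.5472, -0.1196, 0.1533]
tcp_rot: [3.086, 0.59, 0.0]
wrist_force: [0.6, -0.9, -0.4]
width: 0.32
grip_force: 24.9
t 22.2 pos mm [ 547.2 -119.6  153.3] shift mm [-0.3 -0.4  2.5] zdir [ 0. -0. -1.] F [ 0.6 -0.9 -0.4] w 0.32 gf 24.9
```

```bash
python3 -m inch '[0,0,0.5,0,0,0,20,0,0,0,0,0,0,20,0,0,0.5,0,0,0,20,0,0,0,0,0,0,20,0,0,0.5,0,0,0,20,0,0,0,0,0,0,20,0,0,0,0,0,0,20,0,0,0,0,0,0,20]' 25;python3 d.py 0.5468 -0.1193 0.1508
```

```text
time: 23.0
tool_pos: [0.5473, -0.1196, 0.152]
tcp_rot: [3.086, 0.59, 0.0]
wrist_force: [-0.1, 0.1, 1.4]
width: 0.323
grip_force: 25.1
t 23.0 pos mm [ 547.3 -119.6  152. ] shift mm [-0.4 -0.5  1.2] zdir [ 0. -0. -1.] F [-0.1  0.1  1.4] w 0.323 gf 25.1
```

```bash
python3 -m inch '[0,0,0.4,0,0,0,20,0,0,0,0,0,0,20,0,0,0.3,0,0,0,20,0,0,0,0,0,0,20,0,0,0,0,0,0,20,0,0,0,0,0,0,20,0,0,0,0,0,0,20,0,0,0,0,0,0,20]' 25;python3 d.py 0.5468 -0.1193 0.1508
```

```text
time: 23.8
tool_pos: [0.5475, -0.1197, 0.1518]
tcp_rot: [3.085, 0.59, 0.001]
wrist_force: [-1.6, 0.0, 6.3]
width: 0.322
grip_force: 25.5
t 23.8 pos mm [ 547.5 -119.7  151.8] shift mm [-0.5 -0.6  1. ] zdir [ 0. -0. -1.] F [-1.6  0.   6.3] w 0.322 gf 25.5
```

```bash
python3 -m inch '[0,0,-0.5,0,0,0,20,0,0,0,0,0,0,20,-1,-0.4,0,0,0,0,20,0,0,0,0,0,0,20,0,0,0.3,0,0,0,20,0,0,0,0,0,0,20,0,0,0.2,0,0,0,20,0,0,0,0,0,0,20]' 25;python3 d.py 0.5468 -0.1193 0.1508
python3 - <<'E'
from h import *
a=snap('scene','s6');b=snap('top','t6')
cv2.imwrite('pics/c6.png',np.hstack([cv2.resize(a[130:270,150:290],(400,400))[:,:,::-1],cv2.resize(b[130:250,290:410],(400,400))[:,:,::-1]]))
E
```

```text
time: 24.6
tool_pos: [0.5462, -0.1197, 0.1512]
tcp_rot: [3.086, 0.59, 0.0]
wrist_force: [-0.8, -1.7, 3.5]
width: 0.322
grip_force: 25.2
t 24.6 pos mm [ 546.2 -119.7  151.2] shift mm [ 0.7 -0.1  0.4] zdir [ 0. -0. -1.] F [-0.8 -1.7  3.5] w 0.322 gf 25.2
```

View pics/c6.png

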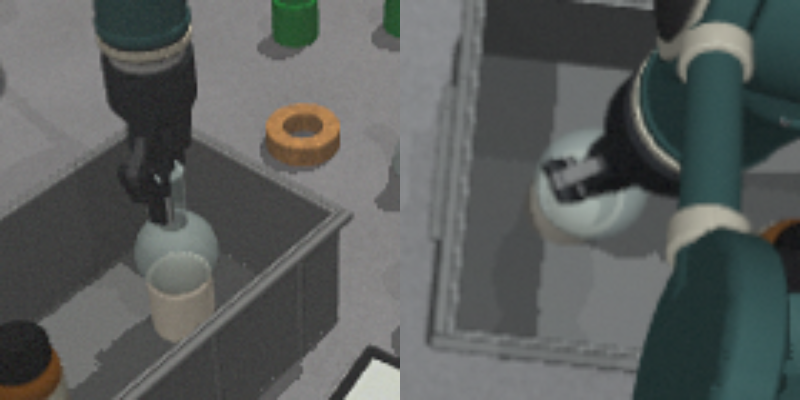

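The bulb now sits in the jar's mouth in both views (scene crop (178,260), top crop (585,195)), neck upright. One tiny centring shift, then I open gently.

```bash
python3 -m inch '[-0.3,0.6,0,0,0,0,20,0,0,0,0,0,0,20,0,0,0.2,0,0,0,20,0,0,0,0,0,0,20,0,0,0,0,0,0,20,0,0,0,0,0,0,20,0,0,0,0,0,0,20,0,0,0,0,0,0,20]' 20;python3 d.py 0.5468 -0.1193 0.1508
```

```text
time: 25.5
tool_pos: [0.5461, -0.1202, 0.1509]
tcp_rot: [-3.086, -0.59, -0.0]
wrist_force: [-0.4, 0.2, 4.5]
width: 0.321
grip_force: 25.4
t 25.5 pos mm [ 546.1 -120.2  150.9] shift mm [ 1.  -0.6  0.1] zdir [ 0.  0. -1.] F [-0.4  0.2  4.5] w 0.321 gf 25.4
```

Centred (no lateral force) and at the expected height. I release.

```bash
python3 -m inch '[0,0,0,0,0,0,28,0,0,0,0,0,0,29,0,0,0,0,0,0,30,0,0,0,0,0,0,32,0,0,0,0,0,0,35,0,0,0,0,0,0,40,0,0,0,0,0,0,50,0,0,0,0,0,0,60]' 20;python3 -m inch '[0,0,0,0,0,0,70,0,0,0,0,0,0,80,0,0,-5,0,0,0,85.4,0,0,-15,0,0,0,85.4,0,0,-25,0,0,0,85.4,0,0,-30,0,0,0,85.4,0,0,-30,0,0,0,85.4,0,0,-20,0,0,0,85.4]';python3 -m inch '[-5,-20,0,0,0,0,85.4,-7,-35,0,0,0,0,85.4,-7,-35,0,0,0,0,85.4,-7,-35,0,0,0,0,85.4,-7,-35,0,0,0,0,85.4,0,-10,0,0,0,0,85.4,0,0,0,0,0,0,85.4,0,0,0,0,0,0,85.4]'
python3 - <<'E'
from h import *
a=snap('scene','s7');b=snap('top','t7')
cv2.imwrite('pics/c7.png',np.hstack([cv2.resize(a[100:310,80:360],(440,330))[:,:,::-1],cv2.resize(b[80:270,200:480],(360,330))[:,:,::-1] ]))
E
```

```text
time: 26.3
tool_pos: [0.5461, -0.1202, 0.1509]
tcp_rot: [3.086, 0.59, 0.0]
wrist_force: [0.5, 0.8, -0.3]
width: 0.704
grip_force: 0.0
time: 27.1
tool_pos: [0.5472, -0.1205, 0.2802]
tcp_rot: [3.084, 0.59, 0.007]
wrist_force: [-0.6, 0.3, -0.4]
width: 1.005
grip_force: 0.0
time: 27.9
tool_pos: [0.4527, 0.0255, 0.2758]
tcp_rot: [3.085, 0.591, 0.0]
wrist_force: [-0.1, -0.4, 0.3]
width: 0.998
grip_force: 0.0
```

View pics/c7.png

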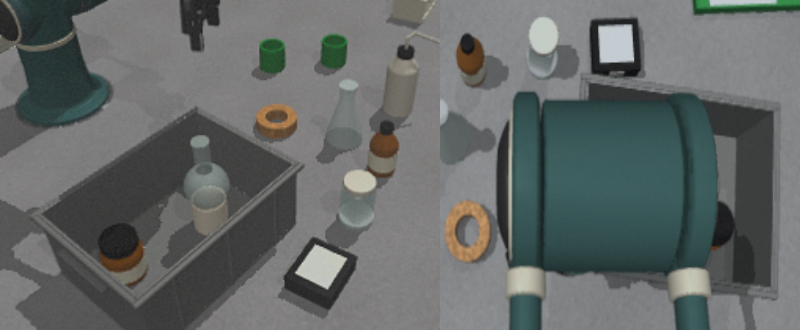

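The flask stands in the jar with its neck up (lip at about px (207.9,191)), and the bystanders and ring are unmoved. A quick check of the verticality, then I hand it in.

Run:
```python
from h import *
e=proj('scene',[.548,-.119,.2]); print(e)
if np.hypot(*(e-[207.9,191]))<6: print(job.finish_job())
```

```text
[207.38597329 188.96939226]
the job is handed in; nothing more can be done
None
```

The job is handed in after about 28 s: the white jar stands on the clear part of the tote floor, the round flask rests upright in its mouth, and the final pictures showed nothing else out of place.

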